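Lock the nest box front with the flat driver

TASK

Push the nest box's raised front panel fully shut, then take the yellow flat driver from its rack and, with the blade kept seated in the slot, turn the slotted lock screw until its red tongue points squarely over the panel. Hang the driver back upright in the notch of its rack and let go, leaving the tape measure and the steel tin close by where they stand.

Things in the scene. Friction and masses are not known exactly. Their poses are not given: they have to be found in the camera images.
- nest: Pine nest box lying on its back, fixed to the bench, 260 (x) x 160 (y) x 110 mm high; a dark roof board 200 mm wide and 150 mm high closes its +x end. Origin: centre of its underside; x runs from the foot end (nearer the robot) to the roof, z up. The hinged front panel is its top; a flat rail at the foot end (x -130 to -67 mm, 110 mm high) carries the lock screw, axis at x = -91, y = 0 mm.
- panel (a joint): Opening angle of the front panel, rad: 0 fully shut (a stop), growing as its free edge rises; starts 0.3 to 0.62. The stiff hinge stays where it is left and needs 1 to 5 N of push. It lies along the nest's y axis at nest x = 115, z = 104 mm. Shut, the panel's top face is 110 mm above the bench and its free edge at nest x = -65 mm.
- panel_edge (a point): Middle of the top side of the panel's free edge; moves with the panel. The panel is a pine board 180 mm from hinge to free edge, 150 mm wide, 12 mm thick, with a 34 mm round entry hole, centred 55 mm from the hinge.
- latch (a joint): Angle of the lock screw and its red tongue, rad: 0 when the tongue points along the nest's +x, squarely over the panel; positive when it is turned counter-clockwise seen from above. Starts at 1.2 to 1.75, beside the panel; range -0.5 to 2.0 about the vertical, light even friction (0.08 N m), stays where left, no click or stop at 0.
- slot (a point): Centre of the slot's floor, on the screw's axis, 116 mm above the bench; its x axis runs along the slot towards the tongue's end. Steel head 36 mm in diameter, its top 8 mm above the slot floor; slot 6 mm wide, right across the head, upper edges bevelled to 11 mm over the top 2.5 mm. Red tongue below the head: 18 mm wide, 4 mm thick, reaching 48 mm from the axis.
- driver_grip (a point): Grip point of the loose flat driver (170 mm long, about 130 g), on its axis in the yellow handle, 135 mm above the blade tip. z points from blade to handle (up in the rack), x along the blade's width. Handle 24 x 24 mm square, sides parallel to x and y, from 86 to 158 mm above the tip; a black 26 mm square cap from there to 170 mm.
- driver_tip (a point): Middle of the driver's blade end; axes as driver_grip. Blade 16 mm wide (x), 3.2 mm thick (y), 18 mm high; above it a round shaft 9 mm in diameter.
- driver_collar (a point): Centre of the underside of the driver's black round collar (32 mm in diameter, 6 mm thick), 80 mm above the tip, by which it hangs on the rack plate; axes as driver_grip.
- rack_seat (a point): Where the collar's underside rests on the red rack plate, 105 mm above the bench; z up. The plate (68 mm wide, 10 mm thick, fixed) has a notch 16 mm wide along x, open at its front edge (x = -26 mm), ending at x = +8 mm. Lift the driver 10 to 45 mm, then slide it out towards -x by 50 mm or more, and bring it back so: the blade may catch if drawn straight up. Grey post behind, x 42 to 58 mm.
- tape: Bystander: yellow tape measure, 75 x 44 x 66 mm, standing beside the nest box; origin under its centre.
- tin: Bystander: open steel tin, 72 mm in diameter, 90 mm high, behind the rack; origin under its centre.
Not all that is in view belongs to the job. What is shaped like the part that bears rack_seat but orange or turquoise is not meant.

How it is judged (in metres and radians):
On the way, in this order (a step that is already met when the one before it is completed fails the run):
1. the front panel is pushed fully shut while the lock screw is still turned aside (value of joint panel below 0.05 rad and value of joint latch above 1 rad), for 0.2 s.
2. the driver's blade is seated in the slot of the lock screw, still turned aside (distance between driver_tip and slot below 0.009 m and z of driver_tip in the frame of slot below 0.005 m and value of joint latch above 0.8 rad), for 0.1 s.
3. the screw has been turned until its tongue points squarely over the panel, the blade still in the slot (value of joint latch between -0.22 and 0.22 rad and distance between driver_tip and slot below 0.009 m and z of driver_tip in the frame of slot below 0.005 m), for 0.1 s.
At the end, for the whole second after the job is handed in: The panel is shut (under 0.05 rad), the tongue points over the panel within 0.22 rad (12 degrees) of square, and the driver hangs at rest and upright (within 0.12 rad) with its collar on the rack plate, within 15 mm of the seat in the notch, released (value of joint latch between -0.22 and 0.22 rad and value of joint panel below 0.05 rad and distance between driver_collar and rack_seat below 0.015 m and angle between driver_grip's own z axis and vertical below 0.12 rad and linear speed of driver below 0.02 m/s); the robot touches nothing.
It fails at once if the lock screw is turned (faster than 0.4 rad/s) by anything but the blade in its slot ((velocity of joint latch above 0.4 rad/s or velocity of joint latch below -0.4 rad/s) and not (distance between driver_tip and slot below 0.012 m and z of driver_tip in the frame of slot below 0.008 m)).
It fails at once if the tape measure or the tin is moved by more than 30 mm (distance of any of tape, tin from where it was at the start of the episode above 0.03 m).
It also fails if it takes over 69 s, if anything falls off the work surface, if the arm or the gripper's body presses on something with over 40 N, if the wrist force passes 120 N, or if a joint passes its speed limit or range.

ROBOT

A 6-joint arm with a two-finger parallel gripper is mounted at the origin on the work surface. World frame = base frame: x ahead of the robot, y to its left, z up, the work surface at z = 0. Lengths are in mm, angles in rad, forces in N, time in s.
With the tool pointing down it reaches from about 300 to 875 mm from the base axis. Payload 6.4 kg.
Tool frame: the origin (TCP) lies midway between the tips of the shut fingers; the grasp point (between the pads) lies 19 mm behind it; z points along the fingers, y is the line along which they close (so a half turn about z gives the same grasp; the last joint's range is limited). The gripper opens to 88 mm and grips with 3 to 60 N. Pads are 18 mm wide; open, the fingers measure 123 mm over their backs; the gripper's body (75 mm by 187 mm) begins 45 mm behind the grasp point.
Start: joints at [-1.344, 0.181, 1.607, -0, 1.354, -0.206], TCP at [241.18, -521.99, 238.714] pointing down, gripper open.
Joint ranges: [-2.99, 2.99], [-0.89, 2.07], [0.3, 2.58], [-1.14, 4.28], [0, 2.63], [-3.12, 3.12]. Speed limits (rad/s): [2.57, 2.57, 3.01, 3.14, 3.14, 3.14].

INTERFACE

Orientations are given as a unit quaternion [x, y, z, w].
In Python, from cell import arm gives the robot as it stands.
- The arm moves only by the tool send_rows, never from a script. Its argument "series" is a list of rows, each an object of numbers: "grip": the finger opening in m, from 0 to 0.0881; "tx", "ty", "tz": the shift along the tool's x, y, z in m; "yaw": the turn about the tool's z in rad. A call has 1 to 5 rows; each row is the pose to reach, as a shift and turn from the pose commanded when the call began, along the tool's axes at that moment; what a row does not reach only later rows make up. A row lasts 1/8 s, in which the tool goes at most 62.5 mm and 10.7 degrees, less where a joint would pass 70% of its speed; a pose out of reach is approached as far as the arm can. A call with a gripper value outside its range is refused whole. The fingers move at their own pace and stop on an object; "grip_force" is the grip in N (left out, the last holds). Time passes only in rows, so rows that repeat a pose let the fingers close. It gives the time, the measured TCP pose, the force, the opening and the grip force at its end, in the units of the state.
- arm.sense(): the state, without advancing time (a new reading comes with each control period).
- arm.snapshot(name): name is "scene" or "top"; returns the picture (420x560x3 uint8, red, green, blue); there is no depth.
- arm.camera_model(name): a dict with "fx", "fy", "cx", "cy" (pixels), "R" (3x3) and "t" (3): a world point X has camera coordinates R X + t. Camera axes: x right, y down, z forward; pixel columns grow to the right and rows downward; lengths in mm; the calibration is good to about 2 mm. A picture is of the moment at which its call begins. camera_model takes no time and is no camera call.
- arm.sign_off(): hands the job in; it is judged then, once.
The state is a dict: "t": time; "joint_positions": joint angles; "dq": joint speeds; "effort": joint torques, N m; "eef_pos": TCP position; "orientation": TCP orientation; "contact_force": force on the tool from outside, world axes, zero at the start; "ft_torque": the same for the moment, N m; "finger_gap": finger opening in mm; "finger_force": force on a finger pad.
Only numpy, scipy, OpenCV 4.12 (cv2) and the standard library are available. Lean on these libraries where they do the work, as an engineer would, in place of code of your own. Each camera call takes 0.05 s, during which the arm holds its last target. There are 200 camera calls.

## Working session

There is one attempt and no reset: what is moved stays moved. The work goes in short steps, Python scripts to look and compute and a tool call to move; the robot and the scene stay as the last step left them, time stands still between calls to the robot, and variables do not carry over. Pictures are saved under pics/ and viewed, at most 13 in all, crops included, and the job is handed in when it is done.

Besides the shell and the picture viewer there is one more tool, called by a JSON object that holds its "name" and its "arguments". send_rows: Moves the arm, as the interface text tells. Its arguments: {"type":"object","properties":{"series":{"type":"array","items":{"type":"object","properties":{"grip":{"type":"number"},"tx":{"type":"number"},"ty":{"type":"number"},"tz":{"type":"number"},"yaw":{"type":"number"}}}},"grip_force":{"type":"number"}},"required":["series"]}

```bash
mkdir -p pics; ls
python3 - <<'E'
from cell import arm
import cv2,numpy as np
for n in("scene","top"):
    im=arm.snapshot(n); cv2.imwrite(f"pics/{n}0.png",cv2.cvtColor(im,cv2.COLOR_RGB2BGR))
    c=arm.camera_model(n); print(n,c['fx'],c['cx'],c['cy'],np.round(-np.array(c['R']).T@np.array(c['t'])),np.round(c['R'],2).tolist())
print(arm.sense())
E
```

```text
pics
scene 544.995503097244 287.16350144848445 215.01777191643166 [1281.  397.  901.] [[-0.4, 0.92, -0.01], [0.64, 0.27, -0.72], [-0.66, -0.29, -0.69]]
top 523.2465175010456 269.2016206863007 218.1305467341698 [ 410.   63. 1187.] [[0.02, -1.0, -0.01], [-0.99, -0.02, -0.11], [0.11, 0.01, -0.99]]
{'t': 0.1, 'joint_positions': array([-1.34431556e+00,  1.81444597e-01,  1.60786560e+00,  9.81483810e-06,
        1.35378643e+00, -2.06312685e-01]), 'dq': array([-0.00049382, -0.00205355, -0.00257485,  0.00078477,  0.0016484 ,
       -0.00164444]), 'effort': array([ 3.09159404e-04, -4.34822345e+01, -3.42696726e+01,  7.03326124e-02,
        3.40203289e-02, -5.25215319e-05]), 'eef_pos': array([ 241.0669035 , -521.52279166,  237.93317913]), 'orientation': array([ 9.76677405e-01,  2.14710692e-01, -2.79164031e-06, -7.51995127e-04]), 'contact_force': array([ 0.29437571, -0.31535148, -0.13103113]), 'ft_torque': array([ 0.02167998, -0.02439486, -0.02736287]), 'finger_force': 0.0, 'finger_gap': 87.99171394717332}
```

View pics/scene0.png

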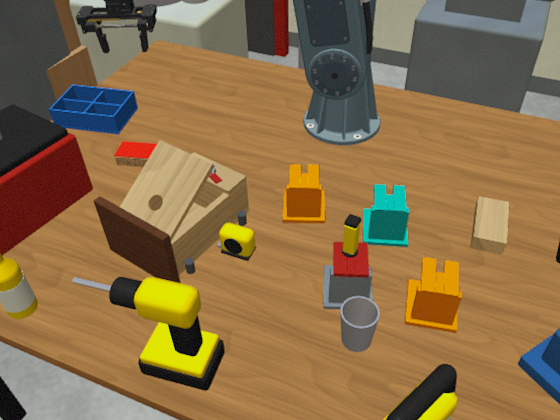

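View pics/top0.png

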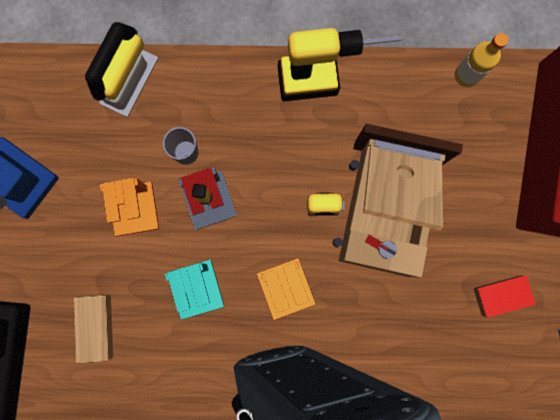

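The scene view shows the nest at about (175,205) with its panel raised. The red tongue is at (215,178) and the tape at (238,240). Driver and rack are at (350,260), and the tin is at (359,322).

In the top view, the rack candidates are red (205,190) holding the yellow driver, orange (130,205), orange (285,290) and turquoise (195,290). The red one fits: it has a red plate and holds the driver. I'll confirm that in an enlarged crop.

```bash
cat > h.py <<'E'
import cv2,numpy as np
from cell import arm
def ray(n,p):
    c=arm.camera_model(n);R=np.array(c['R']);t=np.array(c['t'])
    return -R.T@t, R.T@np.array([(p[0]-c['cx'])/c['fx'],(p[1]-c['cy'])/c['fy'],1.])
def onz(n,p,z):
    o,d=ray(n,p); return o+d*(z-o[2])/d[2]
def tri(p1,p2):
    (a,u),(b,v)=ray("scene",p1),ray("top",p2)
    s=np.linalg.lstsq(np.c_[u,-v],b-a,rcond=None)[0]
    P,Q=a+u*s[0],b+v*s[1]; return (P+Q)/2,np.linalg.norm(P-Q)
def proj(n,X):
    c=arm.camera_model(n);q=np.array(c['R'])@X+np.array(c['t']); return np.array([c['fx']*q[0]/q[2]+c['cx'],c['fy']*q[1]/q[2]+c['cy']])
def crop(im,x,y,w,h,W,H): return cv2.resize(im[y:y+h,x:x+w],(W,H),interpolation=cv2.INTER_CUBIC)
E
python3 - <<'E'
from h import *
s=cv2.imread("pics/scene0.png");t=cv2.imread("pics/top0.png")
a=np.hstack([crop(t,170,155,80,60,400,300),crop(s,310,205,80,60,400,300)])
b=np.hstack([crop(t,330,210,80,60,400,300),crop(s,170,140,80,60,400,300)])
cv2.imwrite("pics/c1.png",np.vstack([a,b]))
E
```

```text
(no output)
```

View pics/c1.png

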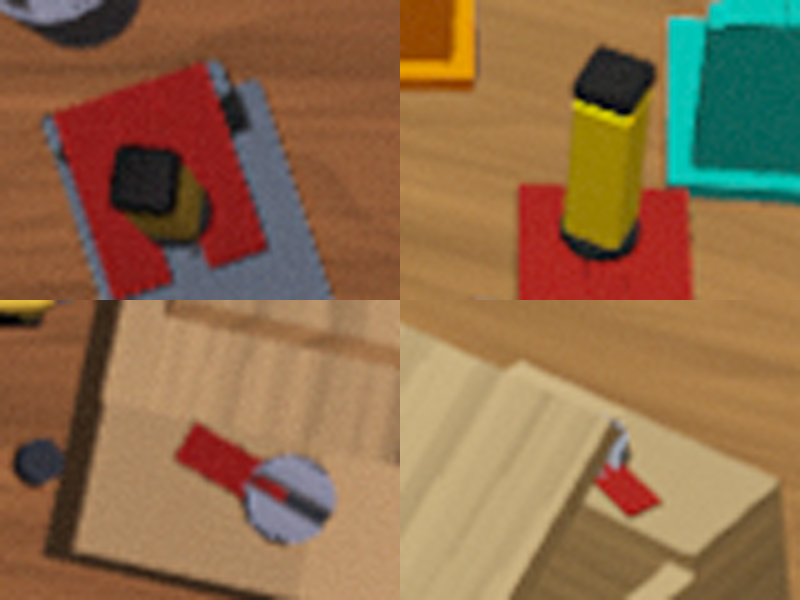

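The crop confirms it: the red plate has a notch and holds the driver (cap at top px (199,191), collar on the plate). The screw head is at top px (388,250), with the tongue end at (367,239). Next I'll measure these points.

Run:
```python
from h import *
t=cv2.imread("pics/top0.png");s=cv2.imread("pics/scene0.png")
P=lambda x,y:(170+x/5-.4,155+y/5-.4)
pc=[onz("top",P(*p),105) for p in[(48,118),(215,62),(268,245),(118,300)]]
print("plate",np.round(pc).tolist())
xd=(pc[0]+pc[1]-pc[2]-pc[3])[:2]; print("rack yaw x",np.arctan2(xd[1],xd[0]), "len",np.linalg.norm(xd)/2, np.linalg.norm(pc[0]-pc[1]))
yd=(pc[0]-pc[1])[:2]; print("via width",np.arctan2(yd[1],yd[0])-np.pi/2)
cap=onz("top",P(147,180),195); print("cap top",cap)
print("cap tri",tri((310+614/5-.4,205+82/5-.4),P(147,180)))
cc=[onz("top",P(*p),195) for p in[(120,147),(182,150),(172,210),(112,205)]]
for i in range(4):
    d=cc[(i+1)%4]-cc[i]; print("cap edge",np.linalg.norm(d),(np.arctan2(d[1],d[0]))%(np.pi/2))
Q=lambda x,y:(330+x/5-.4,210+y/5-.4)
h=onz("top",Q(290,200),124);e=onz("top",Q(187,147),114);print("head",h,"tongue",e,np.linalg.norm((e-h)[:2]))
ta=np.arctan2(*(e-h)[1::-1]); print("tongue world",ta)
# slot ends
a=onz("top",Q(272,183),124);b=onz("top",Q(325,215),124);print("slot dir",np.arctan2(*(a-b)[1::-1]))
# foot edge & roof base
f=[onz("top",p,110) for p in[(345,261),(421,275)]];d=f[0]-f[1];na=np.arctan2(d[1],d[0])-np.pi/2
print("foot",np.round(f).tolist(),"nest yaw",na,"latch",ta-na)
r=[onz("top",p,150) for p in[(369,127),(461,149)]];d=r[0]-r[1];print("roof yaw",np.arctan2(d[1],d[0])-np.pi/2,np.linalg.norm(d))
pe=[onz("top",p,z) for z in(170,) for p in[(365,212),(441,227)]];d=pe[0]-pe[1];print("edge",np.round(pe).tolist(),np.linalg.norm(d))
```

```text
plate [[607.0, 268.0, 105.0], [632.0, 198.0, 105.0], [554.0, 174.0, 105.0], [530.0, 236.0, 105.0]]
rack yaw x 0.35113825015867045 len 81.8702826548855 73.89402551319364
via width 0.3442434243281889
cap top [566.84469971 211.55796481 195.        ]
cap tri (array([553.88912795, 280.81530685, 208.034706  ]), np.float64(143.01239897705992))
cap edge 23.92378152188267 1.5370998465258472
cap edge 23.560547934242287 1.4369410060795476
cap edge 23.164569718304886 1.5024614044309275
cap edge 22.695501580640162 1.4673048569279512
head [ 463.11314962 -164.03802597  124.        ] tongue [ 484.62298604 -124.21865962  114.        ] 45.257651281643454
tongue world 1.0755196077000508
slot dir 1.0369422715126972
foot [[439.0, -80.0, 110.0], [413.0, -235.0, 110.0]] nest yaw -0.16560622788759405 latch 1.2411258355876449
roof yaw -0.2278552552333104 189.55618011773672
edge [[533.0, -111.0, 170.0], [506.0, -258.0, 170.0]] 149.82075319753375
```

{"name": "send_rows", "arguments": {"series": [{"tx": 0.418,"ty": -0.185,"tz": -0.012,"grip": 0},{"tx": 0.418,"ty": -0.185,"tz": -0.012,"grip": 0},{"tx": 0.418,"ty": -0.185,"tz": -0.012,"grip": 0},{"tx": 0.418,"ty": -0.185,"tz": -0.012,"grip": 0},{"tx": 0.418,"ty": -0.185,"tz": -0.012,"grip": 0}]}}

```text
validation failed for argument at $.se...
```

```bash
cat >> h.py <<'E'
from scipy.spatial.transform import Rotation as Ro
def go(x,y,z,yaw=None,s=None):
    s=s or arm.sense();R=Ro.from_quat(s['orientation']).as_matrix();p=s['eef_pos']
    a=np.arctan2(R[1,0],R[0,0]);o=R.T@(np.array([x,y,z])-p)/1000
    dy=None if yaw is None else -((yaw-a+np.pi/2)%np.pi-np.pi/2)
    print("t",round(s['t'],2),"pos",p.round(1),"yaw",round(a,3),"q6",round(s['joint_positions'][5],2),"F",s['contact_force'].round(1),"gap",round(s['finger_gap'],1),"-> shift",o.round(4),"dyaw",dy)
E
python3 - <<'E'
from h import *
go(543,-178,250)
print(tri((310+214/5-.4,205+82/5-.4),(170+147/5-.4,155+180/5-.4)))
E
```

```text
t 0.1 pos [ 241.1 -521.5  237.9] yaw 0.433 q6 -0.21 F [ 0.3 -0.3 -0.1] gap 88.0 -> shift [ 0.4182 -0.1852 -0.0117] dyaw None
(array([568.10408079, 212.13594383, 188.00769123]), np.float64(0.9842531359726583))
```

{"name": "send_rows", "arguments": {"series": [{"tx": 0.418,"ty": -0.185,"tz": -0.012,"yaw": 0.0,"grip": 0.0},{"tx": 0.418,"ty": -0.185,"tz": -0.012,"yaw": 0.0,"grip": 0.0},{"tx": 0.418,"ty": -0.185,"tz": -0.012,"yaw": 0.0,"grip": 0.0},{"tx": 0.418,"ty": -0.185,"tz": -0.012,"yaw": 0.0,"grip": 0.0},{"tx": 0.418,"ty": -0.185,"tz": -0.012,"yaw": 0.0,"grip": 0.0}]}}

```text
t: 0.72
eef_pos: [448.4, -285.6, 246.8]
orientation: [0.977, 0.215, -0.0, -0.0]
contact_force: [0.5, -0.7, -0.9]
finger_gap: 40.6
finger_force: 0.0
```

{"name": "send_rows", "arguments": {"series": [{"tx": 0.131,"ty": -0.058,"tz": 0.0,"yaw": 0.0,"grip": 0.0},{"tx": 0.131,"ty": -0.058,"tz": 0.0,"yaw": 0.0,"grip": 0.0},{"tx": 0.131,"ty": -0.058,"tz": 0.0,"yaw": 0.0,"grip": 0.0},{"tx": 0.131,"ty": -0.058,"tz": 0.03,"yaw": 0.0,"grip": 0.0},{"tx": 0.131,"ty": -0.058,"tz": 0.05,"yaw": 0.0,"grip": 0.0}]}}

```text
t: 1.35
eef_pos: [541.4, -179.9, 195.5]
orientation: [0.977, 0.215, -0.001, -0.0]
contact_force: [-0.7, 0.6, 1.3]
finger_gap: 0.6
finger_force: 0.6
```

{"name": "send_rows", "arguments": {"series": [{"tx": 0.0,"ty": 0.0,"tz": 0.018,"yaw": 0.0,"grip": 0.0},{"tx": 0.0,"ty": 0.0,"tz": 0.036,"yaw": 0.0,"grip": 0.0},{"tx": 0.0,"ty": 0.0,"tz": 0.054,"yaw": 0.0,"grip": 0.0},{"tx": 0.0,"ty": 0.0,"tz": 0.07,"yaw": 0.0,"grip": 0.0},{"tx": 0.0,"ty": 0.0,"tz": 0.082,"yaw": 0.0,"grip": 0.0}]}}

```text
t: 1.98
eef_pos: [541.7, -179.7, 113.7]
orientation: [0.977, 0.215, -0.0, -0.0]
contact_force: [-0.7, 0.5, 2.1]
finger_gap: 0.6
finger_force: 0.6
```

{"name": "send_rows", "arguments": {"series": [{"tx": 0.0,"ty": 0.0,"tz": 0.002,"yaw": 0.0,"grip": 0.0},{"tx": 0.0,"ty": 0.0,"tz": 0.004,"yaw": 0.0,"grip": 0.0},{"tx": 0.0,"ty": 0.0,"tz": 0.005,"yaw": 0.0,"grip": 0.0},{"tx": 0.0,"ty": 0.0,"tz": 0.005,"yaw": 0.0,"grip": 0.0}]}}

```text
t: 2.48
eef_pos: [542.4, -180.0, 110.4]
orientation: [0.977, 0.215, 0.0, 0.0]
contact_force: [-0.3, -0.5, 2.2]
finger_gap: 0.3
finger_force: 0.7
```

{"name": "send_rows", "arguments": {"series": [{"tx": 0.0,"ty": 0.0,"tz": 0.001,"yaw": 0.0,"grip": 0.0},{"tx": 0.0,"ty": 0.0,"tz": 0.002,"yaw": 0.0,"grip": 0.0},{"tx": 0.0,"ty": 0.0,"tz": 0.002,"yaw": 0.0,"grip": 0.0}]}}

```text
t: 2.85
eef_pos: [542.5, -180.0, 110.3]
orientation: [0.977, 0.215, 0.0, 0.0]
contact_force: [-6.8, 3.9, 16.1]
finger_gap: 1.0
finger_force: 8.0
```

Force rose to 16 N at z = 110, so the panel is against its stop. Next I'll lift and head for the driver.

{"name": "send_rows", "arguments": {"series": [{"tx": 0.0,"ty": 0.0,"tz": -0.06,"yaw": 0.0,"grip": 0.0},{"tx": 0.0,"ty": 0.0,"tz": -0.12,"yaw": 0.0,"grip": 0.08},{"tx": 0.028,"ty": -0.052,"tz": -0.14,"yaw": 0.0,"grip": 0.08},{"tx": 0.056,"ty": -0.104,"tz": -0.15,"yaw": 0.0,"grip": 0.08},{"tx": 0.084,"ty": -0.155,"tz": -0.15,"yaw": 0.0,"grip": 0.08}]}}

```text
t: 3.48
eef_pos: [554.0, -2.5, 259.6]
orientation: [0.977, 0.214, 0.002, 0.001]
contact_force: [0.6, 0.3, -0.5]
finger_gap: 38.4
finger_force: 0.0
```

Run:
```python
from h import *
t=cv2.imread("pics/top0.png")
c=crop(t,180,170,50,50,500,500).astype(int)
m=((c.max(2)<75)).astype(np.uint8)*255
n,l,st,ce=cv2.connectedComponentsWithStats(m)
# white-balance free: black cap = low max; keep the component at the cap centre
i=l[210,190]; k=(l==i).astype(np.uint8); k=cv2.morphologyEx(k,cv2.MORPH_OPEN,np.ones((35,35)))
cs=max(cv2.findContours(k,0,1)[0],key=cv2.contourArea)
b=cv2.boxPoints(cv2.minAreaRect(cs));w=[onz("top",(180+x/10-.45,170+y/10-.45),195) for x,y in b]
print(b.round(),np.mean(w,0))
for j in range(4):
    d=w[(j+1)%4]-w[j];print(np.linalg.norm(d),np.arctan2(d[1],d[0])%(np.pi/2))
s=arm.snapshot("scene");cv2.imwrite("pics/s1.png",cv2.cvtColor(s,cv2.COLOR_RGB2BGR))
u=arm.snapshot("top")
vis=np.vstack([np.hstack([cv2.cvtColor(crop(u,170,155,80,60,400,300),cv2.COLOR_RGB2BGR),cv2.cvtColor(crop(s,310,205,80,60,400,300),cv2.COLOR_RGB2BGR)]),
 np.hstack([cv2.cvtColor(crop(u,330,150,140,140,300,300),cv2.COLOR_RGB2BGR),cv2.cvtColor(crop(s,90,110,200,150,400,300),cv2.COLOR_RGB2BGR),np.zeros((300,100,3),np.uint8)])])
cv2.drawContours(vis,[(cs/10*5+[50,75]).astype(int)],-1,(0,255,0),1)
cv2.imwrite("pics/c2.png",vis)
go(567,212,250,0.35)
```

```text
[[121. 142.]
 [262. 142.]
 [262. 292.]
 [121. 292.]] [565.59666139 212.09803778 195.        ]
27.154331333588818 0.015136513014313069
29.118673385878495 0.029914104859170898
27.070841076162942 0.015460968475957682
29.128808728257138 0.032775632415634
t 3.58 pos [553.3   1.2 258.6] yaw 0.439 q6 0.92 F [-0.5 -1.2  0.3] gap 46.5 -> shift [ 0.1019 -0.185   0.0089] dyaw 0.08865519441291081
```

View pics/c2.png

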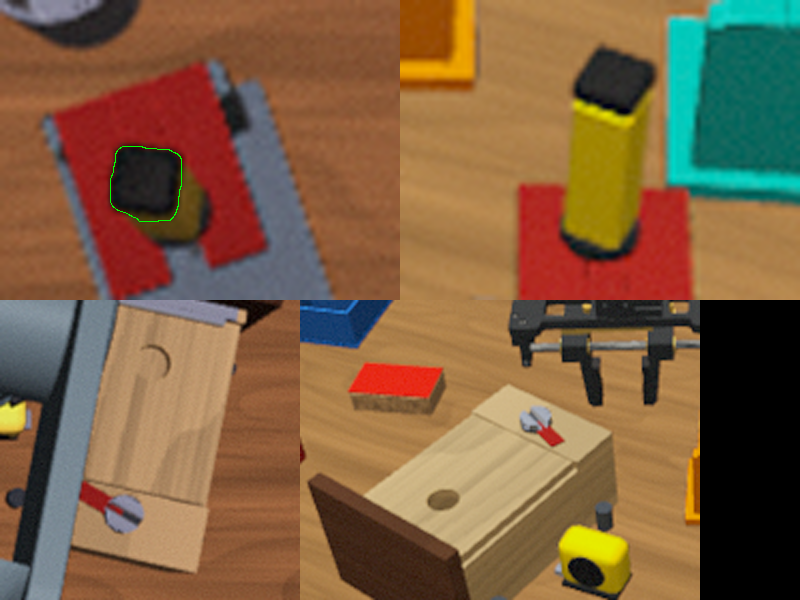

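Panel is visibly shut with the tongue still aside (lower crops). The driver's cap is yawed about -0.08 rad, relative to the world axes. Next I'll move above it and check that yaw in the scene view.

{"name": "send_rows", "arguments": {"series": [{"tx": 0.102,"ty": -0.185,"tz": 0.0,"yaw": 0.52,"grip": 0.08},{"tx": 0.102,"ty": -0.185,"tz": 0.0,"yaw": 0.52,"grip": 0.08},{"tx": 0.102,"ty": -0.185,"tz": 0.0,"yaw": 0.52,"grip": 0.08},{"tx": 0.102,"ty": -0.185,"tz": 0.0,"yaw": 0.52,"grip": 0.08},{"tx": 0.102,"ty": -0.185,"tz": 0.0,"yaw": 0.52,"grip": 0.08}]}}

```text
t: 4.2
eef_pos: [568.2, 208.6, 257.6]
orientation: [0.999, -0.042, -0.0, -0.0]
contact_force: [0.5, -0.2, 0.6]
finger_gap: 80.1
finger_force: 0.0
```

Run:
```python
from h import *
q=[onz("scene",(310+x/5-.4,205+y/5-.4),195) for x,y in[(200,47),(255,68),(220,115),(175,92)]]
for j in range(4):
    d=q[(j+1)%4]-q[j];print(np.linalg.norm(d),(np.arctan2(d[1],d[0])+.785)%(np.pi/2)-.785)
print(np.mean(q,0))
go(566.5,212,141,-0.08)
```

```text
22.63195598618697 -0.1263965008152036
28.80613145514936 -0.1448697976276051
19.68820882590856 -0.2559325738447752
26.384120870395073 -0.028584050375202064
[574.63707733 212.70342742 195.        ]
t 4.2 pos [568.2 208.6 257.6] yaw -0.084 q6 1.81 F [ 0.5 -0.2  0.6] gap 80.1 -> shift [-0.002  -0.0032  0.1166] dyaw -0.003711826906849236
```

{"name": "send_rows", "arguments": {"series": [{"tx": 0.0,"ty": -0.003,"tz": 0.04,"yaw": 0.01,"grip": 0.08},{"tx": 0.0,"ty": -0.003,"tz": 0.08,"yaw": 0.01,"grip": 0.08},{"tx": 0.0,"ty": -0.003,"tz": 0.117,"yaw": 0.01,"grip": 0.06},{"tx": 0.0,"ty": -0.003,"tz": 0.117,"yaw": 0.01,"grip": 0.045},{"tx": 0.0,"ty": -0.003,"tz": 0.117,"yaw": 0.01,"grip": 0.03}], "grip_force": 15}}

```text
t: 4.82
eef_pos: [569.8, 208.9, 142.5]
orientation: [0.999, -0.049, 0.001, -0.0]
contact_force: [0.2, 0.3, -0.2]
finger_gap: 52.2
finger_force: 0.0
```

{"name": "send_rows", "arguments": {"series": [{"tx": 0.0,"ty": 0.0,"tz": 0.0,"yaw": 0.0,"grip": 0.02},{"tx": 0.0,"ty": 0.0,"tz": 0.0,"yaw": 0.0,"grip": 0.01},{"tx": 0.0,"ty": 0.0,"tz": 0.0,"yaw": 0.0,"grip": 0.0},{"tx": 0.0,"ty": 0.0,"tz": 0.0,"yaw": 0.0,"grip": 0.0}], "grip_force": 40}}

```text
t: 5.32
eef_pos: [569.2, 210.1, 141.9]
orientation: [0.999, -0.048, 0.001, -0.0]
contact_force: [0.3, 1.1, 5.0]
finger_gap: 24.6
finger_force: 41.6
```

{"name": "send_rows", "arguments": {"series": [{"tx": 0.0,"ty": 0.0,"tz": -0.012,"yaw": 0.0,"grip": 0.0},{"tx": 0.0,"ty": 0.0,"tz": -0.024,"yaw": 0.0,"grip": 0.0},{"tx": 0.0,"ty": 0.0,"tz": -0.024,"yaw": 0.0,"grip": 0.0},{"tx": -0.02,"ty": 0.01,"tz": -0.024,"yaw": 0.0,"grip": 0.0},{"tx": -0.042,"ty": 0.02,"tz": -0.024,"yaw": 0.0,"grip": 0.0}]}}

```text
t: 5.95
eef_pos: [524.2, 193.7, 164.6]
orientation: [0.999, -0.049, -0.0, 0.0]
contact_force: [-0.3, 0.1, -0.3]
finger_gap: 24.8
finger_force: 42.1
```

{"name": "send_rows", "arguments": {"series": [{"tx": -0.025,"ty": 0.012,"tz": 0.0,"yaw": 0.0,"grip": 0.0},{"tx": -0.05,"ty": 0.024,"tz": 0.0,"yaw": 0.0,"grip": 0.0},{"tx": -0.05,"ty": 0.024,"tz": -0.05,"yaw": 0.0,"grip": 0.0},{"tx": -0.05,"ty": 0.024,"tz": -0.1,"yaw": 0.0,"grip": 0.0},{"tx": -0.05,"ty": 0.024,"tz": -0.11,"yaw": 0.0,"grip": 0.0}]}}

```text
t: 6.58
eef_pos: [474.5, 175.2, 278.8]
orientation: [0.999, -0.049, 0.003, -0.001]
contact_force: [0.8, -0.2, -1.9]
finger_gap: 24.7
finger_force: 42.1
```

Run:
```python
from h import *
s=arm.snapshot("scene");st=arm.sense();go(463,-164,300,s=st)
p=st['eef_pos'];x,y=proj("scene",np.array([p[0],p[1],p[2]-80])).astype(int);print(x,y)
a=cv2.cvtColor(crop(s,x-40,y-40,80,80,500,500),cv2.COLOR_RGB2BGR)
cv2.imwrite("pics/s2.png",cv2.cvtColor(s,cv2.COLOR_RGB2BGR));cv2.imwrite("pics/c3.png",a)
```

```text
t 6.62 pos [474.  175.2 278. ] yaw -0.097 q6 1.79 F [ 0.2  0.5 -1. ] gap 24.8 -> shift [ 0.022   0.3386 -0.0223] dyaw None
350 181
```

View pics/c3.png

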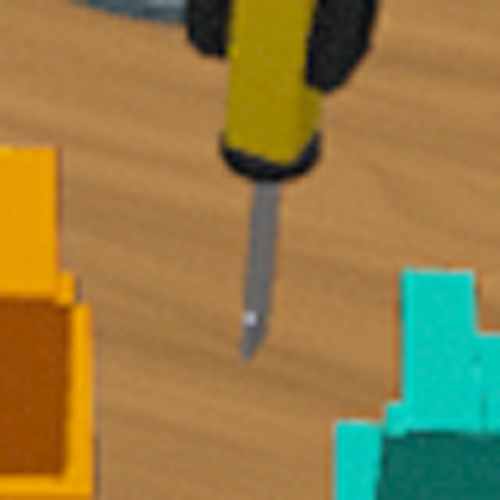

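The blade shows about 8 mm foreshortened, its lower-left end nearer the camera. That means its width lies along tool x, so there is no 90° offset. Next I'll locate the tip and the screw head.

Run:
```python
from h import *
tip=(310+252/6.25-.42,141+354/6.25-.42)
print("tip on z162",onz("scene",tip,162), "exp px",proj("scene",np.array([474,175.2,162])),tip)
col=(310+270/6.25-.42,141+172/6.25-.42)
print("collar~",onz("scene",col,238))
def head(im,x,y,w,h):
    c=crop(im,x,y,w,h,w*10,h*10).astype(int)
    m=((c[...,0]-c[...,2]>5)&(c.max(2)>90)).astype(np.uint8)  # BGR bluish grey
    k=cv2.morphologyEx(m,cv2.MORPH_CLOSE,np.ones((45,45)))
    cs=max(cv2.findContours(k,0,1)[0],key=cv2.contourArea);h_=cv2.convexHull(cs)
    (a,b),ax,an=cv2.fitEllipse(h_);return (x+a/10-.45,y+b/10-.45),np.array(ax)/10
t=cv2.imread("pics/top0.png");s=cv2.imread("pics/s1.png")
ht=head(t,375,235,25,30);hs=head(s,195,155,30,30);print(ht,hs)
print("tri",tri(hs[0],ht[0]),"top124",onz("top",ht[0],124),"sc124",onz("scene",hs[0],124))
v=np.hstack([crop(t,370,235,40,40,400,400),crop(s,190,150,40,40,400,400)]);cv2.imwrite("pics/c4.png",v)
```

```text
tip on z162 [478.70889388 178.3476816  162.        ] exp px [349.17229955 195.39521741] (349.9, 197.22)
collar~ [479.21877662 178.91709787 238.        ]
((387.3826889038086, 249.39441680908203), array([16.68753204, 17.27431183])) ((206.98821868896485, 168.96742095947266), array([11.58818588, 15.76277924]))
tri (array([ 464.23283964, -165.83709875,  117.54453848]), np.float64(1.8421419274254391)) top124 [ 463.52197839 -163.60195788  124.        ] sc124 [ 471.14207014 -162.14795274  124.        ]
```

View pics/c4.png

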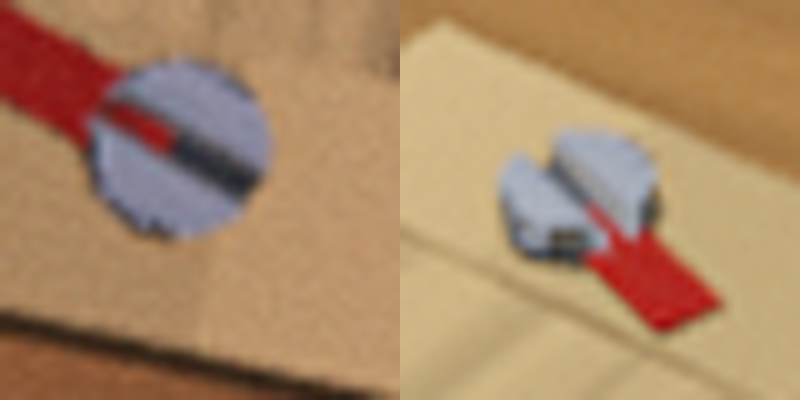

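{"name": "send_rows", "arguments": {"series": [{"tx": 0.025,"ty": 0.3394,"tz": 0.0,"yaw": -1.157,"grip": 0.0},{"tx": 0.025,"ty": 0.3394,"tz": 0.0,"yaw": -1.157,"grip": 0.0},{"tx": 0.025,"ty": 0.3394,"tz": 0.0,"yaw": -1.157,"grip": 0.0},{"tx": 0.025,"ty": 0.3394,"tz": 0.0,"yaw": -1.157,"grip": 0.0},{"tx": 0.025,"ty": 0.3394,"tz": 0.0,"yaw": -1.157,"grip": 0.0}]}}

```text
t: 7.25
eef_pos: [466.4, -95.6, 272.8]
orientation: [0.937, 0.35, -0.001, -0.001]
contact_force: [1.0, 0.0, -1.6]
finger_gap: 24.7
finger_force: 42.4
```

Run:
```python
from h import *
arm.snapshot("top");go(466.4,-165.1,266,1.06)
```

```text
t 7.3 pos [ 466.3 -101.6  272.9] yaw 0.723 q6 0.39 F [-0.6 -5.6 -0.4] gap 24.4 -> shift [-0.0419  0.0477  0.007 ] dyaw -0.336513617290628
```

{"name": "send_rows", "arguments": {"series": [{"tx": -0.042,"ty": 0.048,"tz": 0.0,"yaw": -0.336,"grip": 0.0},{"tx": -0.042,"ty": 0.048,"tz": 0.0,"yaw": -0.336,"grip": 0.0},{"tx": -0.042,"ty": 0.048,"tz": 0.005,"yaw": -0.336,"grip": 0.0},{"tx": -0.042,"ty": 0.048,"tz": 0.007,"yaw": -0.336,"grip": 0.0}]}}

```text
t: 7.8
eef_pos: [466.4, -157.1, 266.2]
orientation: [0.867, 0.498, -0.001, -0.001]
contact_force: [0.2, -0.0, -0.9]
finger_gap: 24.7
finger_force: 42.5
```

Run:
```python
from h import *
s=arm.snapshot("scene");go(466.4,-165.1,246,1.06)
cv2.imwrite("pics/c5.png",cv2.cvtColor(crop(s,180,110,60,80,600,600*80//60)[:600] if 0 else crop(s,175,120,70,70,600,600),cv2.COLOR_RGB2BGR))
```

```text
t 7.85 pos [ 466.5 -156.9  266.4] yaw 1.044 q6 -0.04 F [ 0.9 -0.1 -0.7] gap 24.9 -> shift [-0.0072  0.0041  0.0204] dyaw -0.01581483249596305
```

View pics/c5.png

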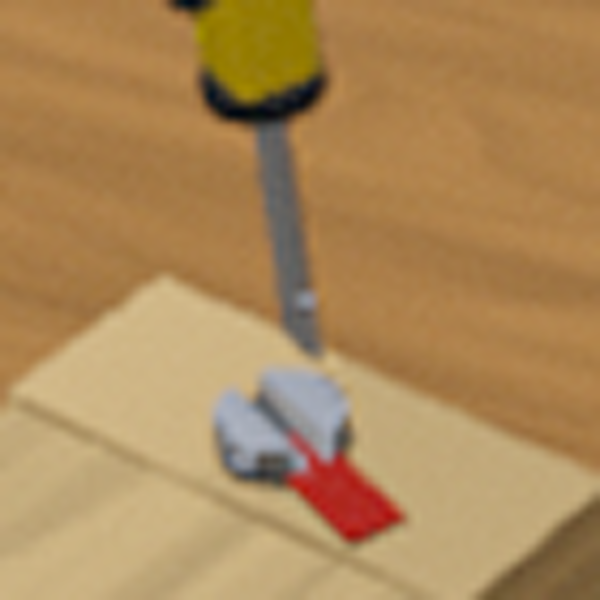

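Run:
```python
from h import *
P=lambda x,y:(175+x/8.571-.44,120+y/8.571-.44)
a=onz("scene",P(303,351),150.4)
for q in[(283,413),(283,417)]:
    b=onz("scene",P(*q),124);print(a,b)
    go(466.5+(b-a)[0],-156.9+(b-a)[1],246,1.06)
```

```text
[ 469.92544722 -151.96141462  150.4       ] [ 466.76064381 -163.09277244  124.        ]
t 7.85 pos [ 466.5 -156.9  266.4] yaw 1.044 q6 -0.04 F [ 0.9 -0.1 -0.7] gap 24.9 -> shift [-0.0112  0.0029  0.0204] dyaw -0.01581483249596305
[ 469.92544722 -151.96141462  150.4       ] [ 468.23955545 -162.25729006  124.        ]
t 7.85 pos [ 466.5 -156.9  266.4] yaw 1.044 q6 -0.04 F [ 0.9 -0.1 -0.7] gap 24.9 -> shift [-0.0098  0.0037  0.0204] dyaw -0.01581483249596305
```

{"name": "send_rows", "arguments": {"series": [{"tx": -0.009,"ty": 0.0036,"tz": 0.01,"yaw": -0.016,"grip": 0.0},{"tx": -0.009,"ty": 0.0036,"tz": 0.018,"yaw": -0.016,"grip": 0.0},{"tx": -0.009,"ty": 0.0036,"tz": 0.022,"yaw": -0.016,"grip": 0.0},{"tx": -0.009,"ty": 0.0036,"tz": 0.026,"yaw": -0.016,"grip": 0.0},{"tx": -0.009,"ty": 0.0036,"tz": 0.029,"yaw": -0.016,"grip": 0.0}]}}

```text
t: 8.48
eef_pos: [465.7, -167.7, 238.8]
orientation: [0.862, 0.506, 0.0, 0.0]
contact_force: [0.3, -0.0, -0.4]
finger_gap: 24.8
finger_force: 42.5
```

{"name": "send_rows", "arguments": {"series": [{"tx": 0.0,"ty": 0.0,"tz": 0.001,"yaw": 0.0,"grip": 0.0},{"tx": 0.0,"ty": 0.0,"tz": 0.002,"yaw": 0.0,"grip": 0.0}]}}

```text
t: 8.72
eef_pos: [465.7, -167.8, 237.1]
orientation: [0.862, 0.506, 0.0, 0.0]
contact_force: [-0.1, 0.3, -0.8]
finger_gap: 24.7
finger_force: 42.5
```

{"name": "send_rows", "arguments": {"series": [{"tx": 0.0,"ty": 0.0,"tz": 0.0015,"yaw": 0.0,"grip": 0.0},{"tx": 0.0,"ty": 0.0,"tz": 0.003,"yaw": 0.0,"grip": 0.0},{"tx": 0.0,"ty": 0.0,"tz": 0.003,"yaw": 0.0,"grip": 0.0}]}}

```text
t: 9.1
eef_pos: [465.6, -167.7, 233.8]
orientation: [0.862, 0.506, -0.0, -0.0]
contact_force: [0.3, 0.4, -1.0]
finger_gap: 24.7
finger_force: 42.5
```

Run:
```python
from h import *
s=arm.snapshot("scene");go(466.4,-165.1,232,1.06)
cv2.imwrite("pics/c6.png",cv2.cvtColor(crop(s,175,120,70,70,600,600),cv2.COLOR_RGB2BGR))
```

```text
t 9.15 pos [ 465.6 -167.7  233.9] yaw 1.062 q6 -0.08 F [ 0.1 -0.1 -0.4] gap 24.8 -> shift [ 0.0027 -0.0006  0.0019] dyaw 0.0019746002497231796
```

View pics/c6.png

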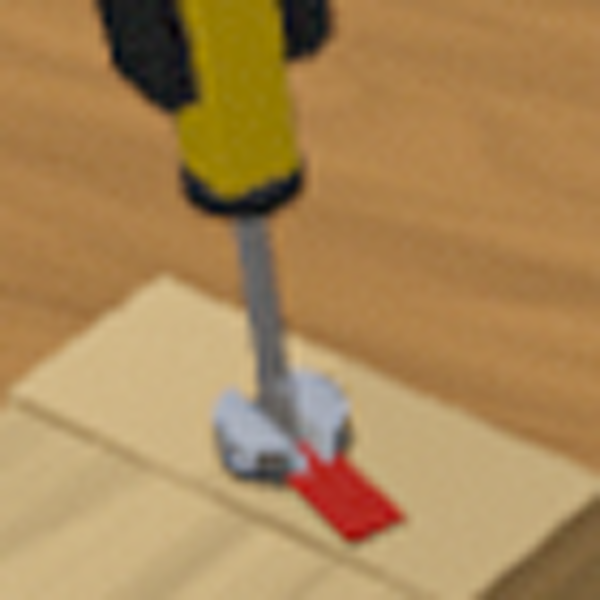

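The blade sits between the slot walls. I'll lower it to the floor.

{"name": "send_rows", "arguments": {"series": [{"tx": 0.0,"ty": 0.0,"tz": 0.001,"yaw": 0.0,"grip": 0.0},{"tx": 0.0,"ty": 0.0,"tz": 0.002,"yaw": 0.0,"grip": 0.0},{"tx": 0.0,"ty": 0.0,"tz": 0.002,"yaw": 0.0,"grip": 0.0}]}}

```text
t: 9.52
eef_pos: [466.0, -168.0, 232.7]
orientation: [0.862, 0.506, 0.0, 0.001]
contact_force: [-0.4, -0.2, 4.9]
finger_gap: 25.0
finger_force: 42.0
```

{"name": "send_rows", "arguments": {"series": [{"tx": 0.0,"ty": 0.0,"tz": 0.001,"yaw": 0.0,"grip": 0.0},{"tx": 0.0,"ty": 0.0,"tz": 0.0015,"yaw": 0.0,"grip": 0.0}]}}

```text
t: 9.78
eef_pos: [466.4, -168.2, 232.5]
orientation: [0.862, 0.506, 0.001, 0.001]
contact_force: [-2.2, 1.3, 14.1]
finger_gap: 25.2
finger_force: 42.0
```

{"name": "send_rows", "arguments": {"series": [{"tx": 0.0,"ty": 0.0,"tz": -0.001,"yaw": 0.06,"grip": 0.0},{"tx": 0.0,"ty": 0.0,"tz": -0.001,"yaw": 0.14,"grip": 0.0},{"tx": 0.0,"ty": 0.0,"tz": -0.001,"yaw": 0.22,"grip": 0.0},{"tx": 0.0,"ty": 0.0,"tz": -0.001,"yaw": 0.3,"grip": 0.0},{"tx": 0.0,"ty": 0.0,"tz": -0.001,"yaw": 0.38,"grip": 0.0}]}}

```text
t: 10.4
eef_pos: [466.1, -168.0, 232.6]
orientation: [0.943, 0.333, 0.0, 0.001]
contact_force: [-1.3, 0.0, 6.8]
finger_gap: 24.4
finger_force: 41.9
```

{"name": "send_rows", "arguments": {"series": [{"tx": 0.0,"ty": 0.0,"tz": 0.0,"yaw": 0.08,"grip": 0.0},{"tx": 0.0,"ty": 0.0,"tz": 0.0,"yaw": 0.16,"grip": 0.0},{"tx": 0.0,"ty": 0.0,"tz": 0.0,"yaw": 0.24,"grip": 0.0},{"tx": 0.0,"ty": 0.0,"tz": 0.0,"yaw": 0.32,"grip": 0.0},{"tx": 0.0,"ty": 0.0,"tz": 0.0,"yaw": 0.4,"grip": 0.0}]}}

```text
t: 11.02
eef_pos: [466.3, -168.1, 232.6]
orientation: [0.99, 0.139, 0.001, 0.001]
contact_force: [-1.2, -0.2, 7.3]
finger_gap: 24.7
finger_force: 41.8
```

{"name": "send_rows", "arguments": {"series": [{"tx": 0.0,"ty": 0.0,"tz": 0.0,"yaw": 0.09,"grip": 0.0},{"tx": 0.0,"ty": 0.0,"tz": 0.0,"yaw": 0.18,"grip": 0.0},{"tx": 0.0,"ty": 0.0,"tz": 0.0,"yaw": 0.27,"grip": 0.0},{"tx": 0.0,"ty": 0.0,"tz": 0.0,"yaw": 0.36,"grip": 0.0},{"tx": 0.0,"ty": 0.0,"tz": 0.0,"yaw": 0.46,"grip": 0.0}]}}

```text
t: 11.65
eef_pos: [466.3, -168.2, 232.6]
orientation: [0.996, -0.09, 0.001, 0.001]
contact_force: [-0.3, -0.5, 5.5]
finger_gap: 24.9
finger_force: 41.8
```

```bash
cat > tong.py <<'E'
from h import *
s=arm.snapshot("scene");go(466.4,-168,232.6,-.18)
b=cv2.cvtColor(s,cv2.COLOR_RGB2BGR);c=crop(b,170,140,70,70,700,700);i=c.astype(int)
m=((i[...,2]>120)&(i[...,1]<80)).astype(np.uint8)
n,l,st,ce=cv2.connectedComponentsWithStats(m);j=1+np.argmax(st[1:,4]);pts=np.argwhere(l==j)[:,::-1]
W=np.array([onz("scene",(170+x/10-.45,140+y/10-.45),115)[:2] for x,y in pts[::7]])
_,_,V=np.linalg.svd(W-W.mean(0));d=V[0];print("tongue dir",np.arctan2(d[1],d[0]),"centroid",W.mean(0),len(pts),"from head",np.arctan2(*(W.mean(0)-np.array([468.5,-163]))[::-1]))
f=[onz("scene",(175+x/8.571-.44,120+y/8.571-.44),110)[:2] for x,y in[(12,393),(265,490)]]
dd=f[1]-f[0];print("panel gap line dir-90",np.arctan2(dd[1],dd[0])-np.pi/2)
cv2.imwrite("pics/c7.png",cv2.resize(c,(600,600)))
E
python3 tong.py
```

```text
t 11.7 pos [ 466.3 -168.3  232.6] yaw -0.185 q6 1.17 F [0.2 0.5 6.3] gap 24.7 -> shift [ 0.     -0.0003  0.    ] dyaw -0.00546469232363922
tongue dir 0.08067774072265127 centroid [ 498.017796   -161.78025048] 7141 from head 0.041299017423682194
panel gap line dir-90 -0.11245545776327859
```

View pics/c7.png

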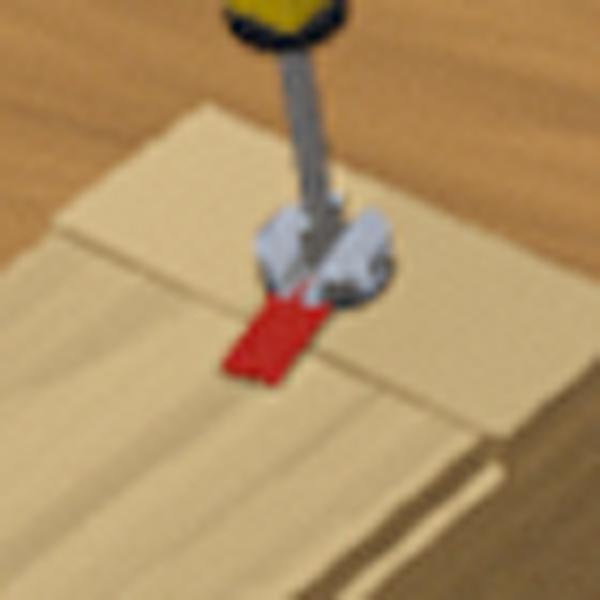

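{"name": "send_rows", "arguments": {"series": [{"tx": 0.0,"ty": 0.0,"tz": 0.0,"yaw": 0.08,"grip": 0.0},{"tx": 0.0,"ty": 0.0,"tz": 0.0,"yaw": 0.16,"grip": 0.0},{"tx": 0.0,"ty": 0.0,"tz": 0.0,"yaw": 0.2,"grip": 0.0},{"tx": 0.0,"ty": 0.0,"tz": 0.0,"yaw": 0.2,"grip": 0.0}]}}

```text
t: 12.2
eef_pos: [466.3, -168.3, 232.6]
orientation: [0.982, -0.188, 0.001, 0.001]
contact_force: [-0.4, 0.3, 5.3]
finger_gap: 24.9
finger_force: 41.8
```

```bash
python3 tong.py
python3 - <<'E'
from h import *
P=lambda x,y:(170+x/8.571-.45,140+y/8.571-.45)
for a,b in[((58,232),(478,435)),((212,105),(590,285))]:
    d=(onz("scene",P(*b),110)-onz("scene",P(*a),110));print(np.arctan2(d[1],d[0])-np.pi/2,np.linalg.norm(d))
E
```

```text
t 12.25 pos [ 466.3 -168.3  232.6] yaw -0.378 q6 1.36 F [-0.7 -0.4  7. ] gap 24.8 -> shift [-0.     -0.0003  0.    ] dyaw -0.19797672260076515
tongue dir -0.15575785648868343 centroid [ 498.20016139 -167.96101971] 6939 from head -0.1655087785638337
panel gap line dir-90 -0.11245545776327859
-0.20450608982766227 147.8748201496718
-0.2201609248379317 137.28793984160652
```

Tongue is square within about 0.04 rad. I'll unload the twist, lift and return to the rack.

{"name": "send_rows", "arguments": {"series": [{"tx": 0.0,"ty": 0.0,"tz": -0.002,"yaw": -0.03,"grip": 0.0},{"tx": 0.0,"ty": 0.0,"tz": -0.01,"yaw": -0.03,"grip": 0.0},{"tx": 0.0,"ty": 0.0,"tz": -0.025,"yaw": -0.03,"grip": 0.0},{"tx": 0.0,"ty": 0.0,"tz": -0.046,"yaw": -0.03,"grip": 0.0},{"tx": 0.0,"ty": 0.0,"tz": -0.046,"yaw": -0.03,"grip": 0.0}]}}

```text
t: 12.88
eef_pos: [466.8, -168.4, 279.9]
orientation: [0.985, -0.173, 0.002, 0.001]
contact_force: [-0.2, -0.1, -1.4]
finger_gap: 24.3
finger_force: 42.5
```

```bash
python3 tong.py; python3 -c "
from h import *
go(474.2,175.2,278,-.097)"
```

```text
t 12.93 pos [ 466.2 -168.   278.5] yaw -0.348 q6 1.33 F [-0.4 -0.1 -2.3] gap 24.7 -> shift [ 0.0001 -0.0001  0.0459] dyaw -0.16797755871351483
tongue dir -0.14685482767622884 centroid [ 498.20112258 -168.07168133] 6981 from head -0.16912602268153412
panel gap line dir-90 -0.11245545776327859
t 12.93 pos [ 466.2 -168.   278.5] yaw -0.348 q6 1.33 F [-0.4 -0.1 -2.3] gap 24.7 -> shift [-1.095e-01 -3.253e-01  1.000e-04] dyaw -0.2509775587135148
```

{"name": "send_rows", "arguments": {"series": [{"tx": -0.1095,"ty": -0.3253,"tz": 0.0,"yaw": -0.251,"grip": 0.0},{"tx": -0.1095,"ty": -0.3253,"tz": 0.0,"yaw": -0.251,"grip": 0.0},{"tx": -0.1095,"ty": -0.3253,"tz": 0.0,"yaw": -0.251,"grip": 0.0},{"tx": -0.1095,"ty": -0.3253,"tz": 0.0,"yaw": -0.251,"grip": 0.0},{"tx": -0.1095,"ty": -0.3253,"tz": 0.0,"yaw": -0.251,"grip": 0.0}]}}

```text
t: 13.55
eef_pos: [472.2, 146.7, 276.7]
orientation: [0.999, -0.049, -0.0, 0.0]
contact_force: [0.1, -0.2, 0.0]
finger_gap: 24.6
finger_force: 42.5
```

Run:
```python
from h import *
arm.snapshot("top");go(474.2,175.2,278,-.097)
```

```text
t 13.6 pos [471.2 153.7 276.8] yaw -0.092 q6 1.73 F [-3.4  3.7 -0.7] gap 25.0 -> shift [ 0.0011 -0.0217 -0.0011] dyaw 0.005027195658692696
```

{"name": "send_rows", "arguments": {"series": [{"tx": 0.001,"ty": -0.0217,"tz": 0.0,"yaw": 0.005,"grip": 0.0},{"tx": 0.001,"ty": -0.0217,"tz": 0.0,"yaw": 0.005,"grip": 0.0},{"tx": 0.001,"ty": -0.0217,"tz": 0.0,"yaw": 0.005,"grip": 0.0},{"tx": 0.001,"ty": -0.0217,"tz": 0.0,"yaw": 0.005,"grip": 0.0}]}}

```text
t: 14.1
eef_pos: [476.0, 165.1, 277.2]
orientation: [0.999, -0.052, -0.0, 0.0]
contact_force: [-0.1, 0.7, -1.1]
finger_gap: 24.8
finger_force: 42.5
```

Run:
```python
from h import *
s=arm.snapshot("scene");go(474.2,175.2,165,-.097)
b=cv2.cvtColor(s,cv2.COLOR_RGB2BGR);o=cv2.imread("pics/s2.png")
cv2.imwrite("pics/c8.png",np.hstack([crop(o,310,120,80,100,400,500),crop(b,310,120,80,100,400,500)]))
```

```text
t 14.15 pos [476.1 165.2 277.4] yaw -0.104 q6 1.77 F [-0.6 -0.4 -1.4] gap 24.9 -> shift [-0.0029 -0.0098  0.1124] dyaw -0.006577217802197444
```

View pics/c8.png

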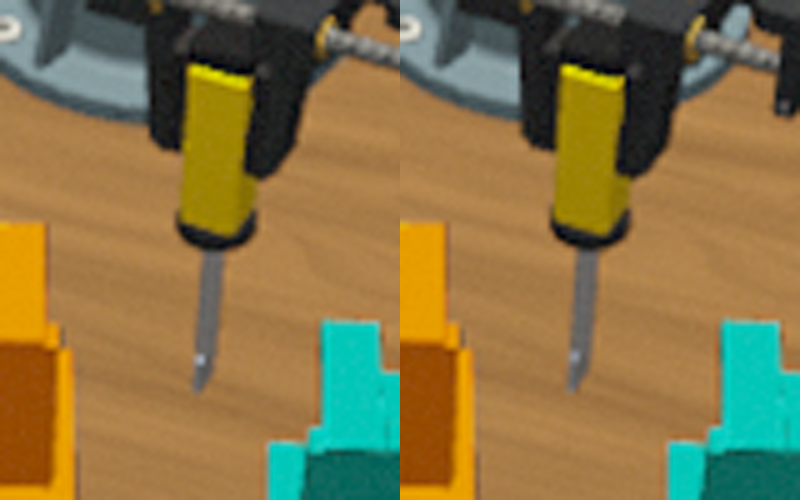

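Driver sits in the grip as before, just offset by the 10 mm in y. I'll correct that and descend to slide height.

{"name": "send_rows", "arguments": {"series": [{"tx": -0.003,"ty": -0.0098,"tz": 0.0,"yaw": -0.007,"grip": 0.0},{"tx": -0.003,"ty": -0.0098,"tz": 0.05,"yaw": -0.007,"grip": 0.0},{"tx": -0.003,"ty": -0.0098,"tz": 0.1,"yaw": -0.007,"grip": 0.0},{"tx": -0.003,"ty": -0.0098,"tz": 0.11,"yaw": -0.007,"grip": 0.0},{"tx": -0.003,"ty": -0.0098,"tz": 0.11,"yaw": -0.007,"grip": 0.0}]}}

```text
t: 14.78
eef_pos: [474.3, 176.4, 168.0]
orientation: [0.999, -0.047, -0.0, -0.0]
contact_force: [-0.2, -0.8, -1.3]
finger_gap: 24.7
finger_force: 42.5
```

Run:
```python
from h import *
arm.snapshot("top");go(524.2,193.5,166,-.097);go(569.2,210.1,166,-.097)
```

```text
t 14.82 pos [475.2 176.5 169.1] yaw -0.095 q6 1.79 F [ 0.3 -0.6 -0.2] gap 24.6 -> shift [ 0.0472 -0.0216  0.0032] dyaw 0.002000487358232439
t 14.82 pos [475.2 176.5 169.1] yaw -0.095 q6 1.79 F [ 0.3 -0.6 -0.2] gap 24.6 -> shift [ 0.0904 -0.0424  0.0033] dyaw 0.002000487358232439
```

{"name": "send_rows", "arguments": {"series": [{"tx": 0.02,"ty": -0.0094,"tz": 0.002,"yaw": 0.0,"grip": 0.0},{"tx": 0.04,"ty": -0.0188,"tz": 0.002,"yaw": 0.0,"grip": 0.0},{"tx": 0.06,"ty": -0.0282,"tz": 0.002,"yaw": 0.0,"grip": 0.0},{"tx": 0.08,"ty": -0.0376,"tz": 0.002,"yaw": 0.0,"grip": 0.0},{"tx": 0.09,"ty": -0.0422,"tz": 0.002,"yaw": 0.0,"grip": 0.0}]}}

```text
t: 15.45
eef_pos: [569.9, 210.3, 168.0]
orientation: [0.999, -0.047, 0.002, -0.0]
contact_force: [-0.2, -0.3, -1.4]
finger_gap: 24.3
finger_force: 42.5
```

Run:
```python
from h import *
arm.snapshot("top");go(569.2,210.1,142.5,-.097)
```

```text
t 15.5 pos [570.4 210.3 167.6] yaw -0.095 q6 1.82 F [ 0.1 -0.  -1.2] gap 24.8 -> shift [-0.0012  0.0004  0.0251] dyaw 0.0019179640176596457
```

{"name": "send_rows", "arguments": {"series": [{"tx": -0.001,"ty": 0.0,"tz": 0.008,"yaw": 0.0,"grip": 0.0},{"tx": -0.001,"ty": 0.0,"tz": 0.016,"yaw": 0.0,"grip": 0.0},{"tx": -0.001,"ty": 0.0,"tz": 0.021,"yaw": 0.0,"grip": 0.0},{"tx": -0.001,"ty": 0.0,"tz": 0.024,"yaw": 0.0,"grip": 0.0},{"tx": -0.001,"ty": 0.0,"tz": 0.025,"yaw": 0.0,"grip": 0.0}]}}

```text
t: 16.12
eef_pos: [567.3, 209.8, 141.9]
orientation: [0.999, -0.047, 0.001, -0.0]
contact_force: [-2.5, -2.2, 9.4]
finger_gap: 24.6
finger_force: 41.5
```

{"name": "send_rows", "arguments": {"series": [{"tx": 0.0,"ty": 0.0,"tz": -0.001,"yaw": 0.0,"grip": 0.02},{"tx": 0.0,"ty": 0.0,"tz": -0.001,"yaw": 0.0,"grip": 0.03},{"tx": 0.0,"ty": 0.0,"tz": -0.001,"yaw": 0.0,"grip": 0.045},{"tx": 0.0,"ty": 0.0,"tz": -0.001,"yaw": 0.0,"grip": 0.065},{"tx": 0.0,"ty": 0.0,"tz": -0.001,"yaw": 0.0,"grip": 0.08}], "grip_force": 5}}

```text
t: 16.75
eef_pos: [566.6, 209.8, 141.4]
orientation: [0.999, -0.048, -0.0, 0.0]
contact_force: [-0.4, -0.0, -0.4]
finger_gap: 57.5
finger_force: 0.0
```

{"name": "send_rows", "arguments": {"series": [{"tx": 0.0,"ty": 0.0,"tz": 0.0,"yaw": 0.0,"grip": 0.08},{"tx": 0.0,"ty": 0.0,"tz": -0.04,"yaw": 0.0,"grip": 0.08},{"tx": 0.0,"ty": 0.0,"tz": -0.09,"yaw": 0.0,"grip": 0.08},{"tx": 0.0,"ty": 0.0,"tz": -0.14,"yaw": 0.0,"grip": 0.08},{"tx": -0.06,"ty": 0.0,"tz": -0.14,"yaw": 0.0,"grip": 0.08}]}}

```text
t: 17.38
eef_pos: [511.5, 215.4, 287.0]
orientation: [0.999, -0.049, 0.006, -0.001]
contact_force: [-0.9, 0.3, -0.5]
finger_gap: 80.6
finger_force: 0.0
```

{"name": "send_rows", "arguments": {"series": [{"tx": -0.06,"ty": 0.0,"tz": 0.0,"yaw": 0.0,"grip": 0.08},{"tx": -0.12,"ty": 0.0,"tz": 0.0,"yaw": 0.0,"grip": 0.08},{"tx": -0.15,"ty": 0.0,"tz": 0.0,"yaw": 0.0,"grip": 0.08},{"tx": -0.15,"ty": 0.0,"tz": 0.0,"yaw": 0.0,"grip": 0.08}]}}

```text
t: 17.88
eef_pos: [356.3, 230.1, 281.9]
orientation: [0.999, -0.047, 0.001, -0.0]
contact_force: [0.1, -0.2, -0.5]
finger_gap: 80.0
finger_force: 0.0
```

Run:
```python
from h import *
s=cv2.cvtColor(arm.snapshot("scene"),cv2.COLOR_RGB2BGR);t=cv2.cvtColor(arm.snapshot("top"),cv2.COLOR_RGB2BGR)
go(400,200,280)
a=np.hstack([crop(t,170,155,80,60,400,300),crop(s,310,205,80,60,400,300)])
b=np.hstack([crop(t,290,155,160,120,400,300),crop(s,90,110,200,150,400,300)])
cv2.imwrite("pics/c9.png",np.vstack([a,b]))
```

```text
t 17.98 pos [358.4 229.8 282. ] yaw -0.095 q6 1.96 F [ 0.6 -0.4  0.6] gap 79.7 -> shift [0.0443 0.0257 0.002 ] dyaw None
```

View pics/c9.png

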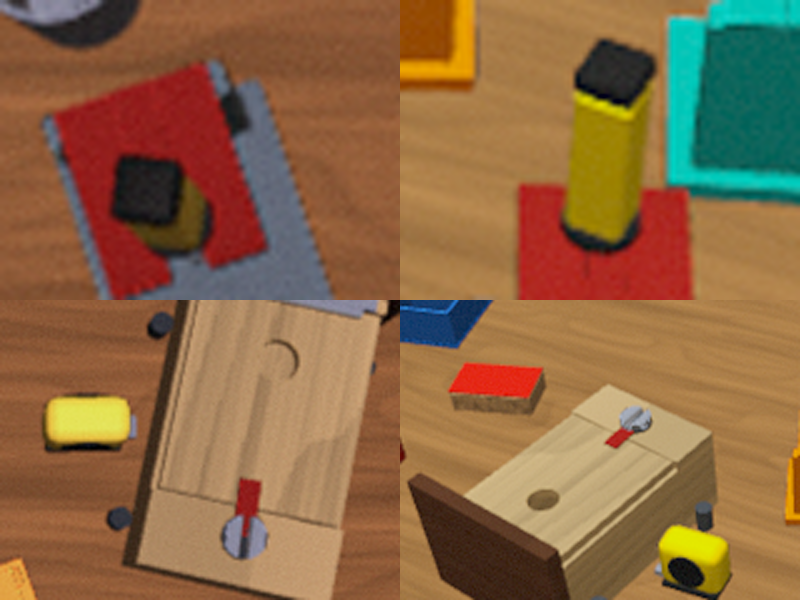

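The driver hangs upright in the red notch: cap at crop (149,189), about 4 mm from where it began. The tongue is square over the shut panel, within about 0.05 rad, and the tape and tin have not moved. Handing in.

```bash
python3 -c "
from cell import arm
print(arm.sign_off())"
```

```text
the job is handed in; nothing more can be done
None
```

The job is handed in at about 18 s on the robot clock: by the last pictures and force readings, the panel is shut, the tongue is square over it to about 0.05 rad, the driver hangs upright and released in the red rack, and the tape and tin look untouched; the judge's verdict was not shown.

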